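Unlatch the sample locker and hold its gate wide open

ROBOT

A 6-joint arm with a two-finger parallel gripper is mounted at the origin on a cart in front of the work surface, level with it; the furniture and walls round the work are solid. World frame = base frame: x ahead of the robot, y to its left, z up, the work surface at z = 0. Lengths are in mm, angles in rad, forces in N, time in s.
With the tool pointing down it reaches from about 350 to 975 mm from the base axis. Payload 7.1 kg.
Tool frame: the origin (TCP) lies at the very end of the fingers, on their centre line; the grasp point (between the pads) lies 19 mm behind it (ctrl.pinch_z is the distance from the TCP to the grasp point, in mm); z points along the fingers, y is the direction in which the jaws open and shut (so a half turn about z gives the same grasp; the last joint's range is limited). The gripper opens to 88 mm and grips with 3 to 60 N. Pads are 20 mm wide; open, the fingers measure 115 mm over their backs; the gripper's body (75 mm by 178 mm) begins 61 mm behind the grasp point.
Start: joints at [1.141, 0.423, 1.63, -0, 1.089, -0.019], TCP at [249.557, 572.997, 222.675] pointing down, gripper open.
Joint ranges: [-3, 3], [-0.9, 2.11], [0.09, 2.58], [-1.31, 4.45], [0.11, 2.69], [-2.54, 2.54]. Speed limits (rad/s): [2.39, 2.39, 3.01, 3.14, 3.14, 3.14].

INTERFACE

Orientations are given as a rotation vector (axis times angle).
In Python, from workcell import ctrl gives the robot as it stands.
- The arm moves only by the shell command python3 -m inch 'ROWS' [OPENING]. ROWS is JSON, a list of rows, each an object with "xyz": the shift along the tool's x, y, z in cm, a list of three; "spin": the turn about the tool's z in degrees. A call has 1 to 20 rows; each row is the pose to reach, as a shift and turn from the pose measured when the call began, along the tool's axes at that moment; what a row does not reach only later rows make up. A row lasts 1/10 s, in which the tool goes at most 50 mm and 8.59 degrees, less where a joint would pass 70% of its speed; a pose out of reach is approached as far as the arm can. A call with a gripper value outside its range is refused whole. OPENING is the closure, from 0 (fully open) to 1 (shut), set as the call begins (- or left out, the last holds). The fingers move at their own pace and stop on an object; the grip force is fixed at half the most. Time passes only in rows, so rows that repeat a pose let the fingers close. It gives the time, the measured TCP pose, the force and the opening at its end, in the units of the state.
- ctrl.get_obs(): the state, without advancing time (a new reading comes with each control period).
- ctrl.get_image(name): name is "side" or "top"; returns the picture (400x640x3 uint8, red, green, blue); there is no depth.
- ctrl.camera_info(name): a dict with "camera_matrix" (3x3 intrinsics, pixels), "R" (3x3) and "t" (3): a world point X has camera coordinates R X + t. Camera axes: x right, y down, z forward; pixel columns grow to the right and rows downward; lengths in mm; the calibration is good to about 2 mm. A picture is of the moment at which its call begins. camera_info takes no time and is no camera call.
- ctrl.close_job(): hands the job in, once; it reports no verdict.
The state is a dict: "t": time; "qpos": joint angles; "qvel": joint speeds; "joint_torque": joint torques, N m; "ee_pos": TCP position; "orientation": TCP orientation; "ft_force": force on the tool from outside, world axes, zero at the start; "moment": the same for the moment, N m; "width": finger opening in mm.
Only numpy, scipy, OpenCV 4.12 (cv2) and the standard library are available. Lean on these libraries where they do the work, as an engineer would, in place of code of your own. Each camera call takes 0.05 s, during which the arm holds its last target. There are 200 camera calls.

TASK

Open the sample locker so that a colleague can lift the tube rack out: with the fingers, squeeze the rear catch on its roof (the one farther from the gate) until its moving tab has gone all the way towards its fixed lug, then the front catch next to the gate in the same way. Take the gate by its upright post, swing it out past its detent until it stands about square to the locker's front, and finish while still holding the post there, because the gate falls back by itself. Leave the rack and everything else that stands about where it is.

Things in the scene. Friction and masses are not known exactly. Their poses are not given: they have to be found in the camera images.
- locker: Small fixed sample locker, 122 x 214 mm on plan, white roof whose top is 105 mm above the worktop; a tube rack stands inside. Origin: centre of the underside, on the worktop. Its z is up. Its -x side is the gate side, its +y end is the hinge end, its -y end the gate's free end. Nothing on the roof is taller than 61 mm above it. All offsets below are in this frame (x, y, z in mm).
- rear_catch (a joint): How far the rear catch is squeezed, m: 0 to 0.002 at the start, 0.014 fully squeezed (stop). Slides along locker +x. Friction about 4 N (up to 5 N), no spring: it stays where it is left. The rear catch is the one nearer the hinge end, pinched along locker x. Its bolt end stands in the way of the front bolt until it is squeezed.
- rear_tab (a point): Point on the outer face of the rear catch's moving upright steel tab (ribbed, 18 mm wide, 6 mm thick, top 50 mm above the roof), 36 mm above the roof, at mid-width; at joint 0 it lies at (-13, 56, 141). Pinch from above between this face and the rear lug's outer face; 46 mm apart at joint 0, 32 mm fully squeezed. The bolts and guides under the tabs reach 18 mm above the roof.
- rear_lug: Fixed upright steel lug of the rear catch, smooth, 22 mm wide, 6 mm thick, 48 mm tall. Origin: foot of its outer face (the one turned away from the tab), on the roof at (33, 56, 105) in the locker's frame; its own y points outward = locker +x.
- front_catch (a joint): How far the front catch is squeezed, m: 0 to 0.002 at the start, 0.014 fully squeezed (stop). Slides along locker +y. Friction about 4 N, no spring: stays where left. While the rear catch is not squeezed it moves 3 mm at most. Its bolt holds the gate's lip; it frees the gate from about 0.010.
- front_tab (a point): Point on the outer face of the front catch's moving tab (same shape as the rear one), 36 mm above the roof, at mid-width; at joint 0 at (-45, -18, 141). Pinch from above between it and the front lug's outer face, along locker y; 46 mm apart at joint 0, 32 mm fully squeezed. The front catch is the one next to the gate.
- front_lug: Fixed lug of the front catch, same shape as the rear lug. Origin: foot of its outer face at (-45, 28, 105); its own y points outward = locker +y.
- gate (a joint): Gate angle, rad: 0 shut, grows as the free end swings away from the locker (clockwise seen from above), stop at 1.6. A light closing spring (0.1 N m per rad) pulls it shut; a sprung detent resists between about 0.4 and 0.9 rad (peak about 5 newtons at the post). Let go beyond the detent, the gate falls back to about 0.85.
- gate_post (a point): Upright round black rubber grip post on the gate's free end, 16 mm diameter, from the roof's height to 61 mm above it; this point is on its axis 36 mm above the roof, and lies 157 mm from the hinge axis; at gate 0 at (-70, -72, 141). It turns with the gate.
- gate_hinge (a point): Point on the gate's vertical hinge axis at the height of the roof; at (-70, 85, 105).
- rack: Tube rack with tubes, 66 x 152 x 66 mm, stands loose inside the locker. To be left alone. Origin: centre of its underside.
- ferrule_cap: Bystander: grey metal disc 50 mm across, 6 mm thick, lying loose on the rear of the locker's roof near its free-end corner. Origin: centre of its underside.
- beaker: Bystander: glass beaker, 54 x 58 x 70 mm, on the worktop to the left. Origin: centre of its underside.
- cap_blue: Bystander: blue screw cap, 50 mm across, 30 mm high, on the worktop to the left. Origin: centre of its underside.
- tube_loose: Bystander: capped tube, 35 x 114 x 35 mm, lying on the worktop to the right. Origin: centre of its underside.
- tape: Bystander: roll of tape, 59 mm across, 19 mm high, on the worktop to the right. Origin: centre of its underside.

How it is judged:
By the outcome, as a careful person would: the job done as asked, in the order asked, and still so for the second after the job is handed in, while the arm keeps its last pose, push and grip.
It also fails if it takes over 54 s, if anything falls off the work surface, if the arm or the gripper's body presses on something with over 40 N, if the wrist force passes 120 N, or if a joint passes its speed limit or range.

## Working session

There is one attempt and no reset: what is moved stays moved. The work goes in short steps, Python scripts to look and compute and a shell command to move; the robot and the scene stay as the last step left them, time stands still between calls to the robot, and variables do not carry over. Pictures are saved under pics/ and viewed, about 8 in all and at most 12, crops included, and the job is handed in when it is done.

```bash
mkdir -p pics; ls; python3 - <<'E'
from workcell import ctrl
import cv2
for n in("top","side"):
    cv2.imwrite(f"pics/{n}0.png",ctrl.get_image(n)[:,:,::-1])
    i=ctrl.camera_info(n);print(n,i)
print(ctrl.get_obs(),ctrl.pinch_z)
E
```

```text
pics
top {'camera_matrix': array([[456.80609711,   0.        , 325.49608669],
       [  0.        , 456.80609711, 200.66231397],
       [  0.        ,   0.        ,   1.        ]]), 'R': array([[-2.06404001e-02, -9.99786963e-01, -5.17166330e-05],
       [-9.81684153e-01,  2.02764702e-02, -1.89433598e-01],
       [ 1.89394290e-01, -3.85921584e-03, -9.81893533e-01]]), 't': array([-122.11609188,  517.72316071, 1306.55687774])}
side {'camera_matrix': array([[449.72220458,   0.        , 323.61071217],
       [  0.        , 449.72220458, 197.08878935],
       [  0.        ,   0.        ,   1.        ]]), 'R': array([[-0.97695964, -0.21278401,  0.01651763],
       [-0.14606396,  0.61018033, -0.77868176],
       [ 0.1556123 , -0.76315328, -0.62720163]]), 't': array([ 463.3626935 ,  253.59196938, 1276.02810504])}
{'t': 0.1, 'qpos': array([ 1.14102203e+00,  4.23754314e-01,  1.63060354e+00, -3.71781740e-05,
        1.08859069e+00, -1.90170249e-02]), 'qvel': array([-3.59143588e-05, -7.22130200e-04, -1.58734247e-03,  1.43140649e-03,
        8.79787866e-04,  2.33935300e-04]), 'joint_torque': array([-4.49216368e-04, -5.45613420e+01, -2.74324572e+01,  6.44720905e-02,
        1.87789451e-02, -1.68966989e-05]), 'ee_pos': array([249.35327746, 572.56184388, 221.9896808 ]), 'orientation': array([-6.40607993e-01, -3.07530934e+00,  2.08775868e-03]), 'ft_force': array([ 0.19983973, -0.91716085,  0.08213771]), 'moment': array([ 0.01187142,  0.03399531, -0.01906567]), 'width': 87.79060105111724} 18.700000000000003
```

View pics/top0.png

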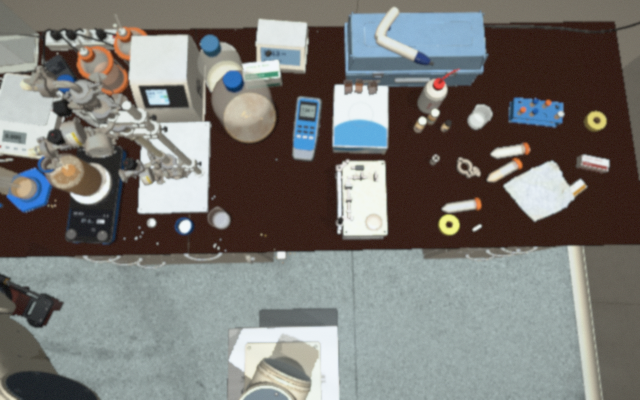

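View pics/side0.png

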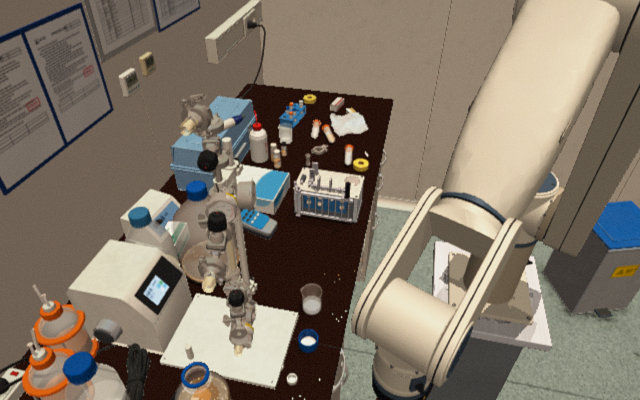

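The locker is at about (363,199) in the top view: gate on the image-left side, and the disc at (374,221), the free end towards the robot. Next I'll zoom in.

```bash
python3 - <<'E'
import cv2,numpy as np
a=cv2.imread("pics/top0.png")[148:248,320:405];b=cv2.imread("pics/side0.png")[140:225,285:385]
a=cv2.resize(a,None,fx=6,fy=6,interpolation=cv2.INTER_CUBIC)[:600,:]
b=cv2.resize(b,None,fx=6,fy=6,interpolation=cv2.INTER_CUBIC)
cv2.imwrite("pics/topc.png",a);cv2.imwrite("pics/sidec.png",b)
E
```

```text
(no output)
```

View pics/topc.png

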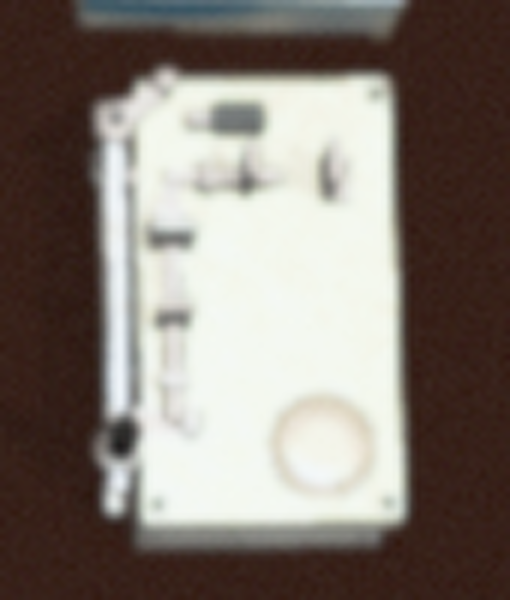

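View pics/sidec.png

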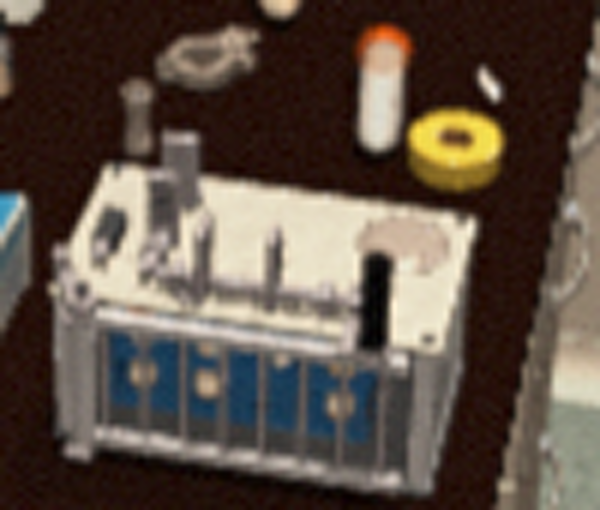

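The crops show the roof corners and the catches: rear tab and lug near the hinge end, front catch by the gate, black post at side crop (375,255–347).

```bash
cat > h.py <<'E'
import numpy as np
from workcell import ctrl
C={n:ctrl.camera_info(n) for n in("top","side")}
def ray(n,u,v,z):
    c=C[n];R=c["R"];t=c["t"];d=R.T@np.linalg.inv(c["camera_matrix"])@[u,v,1];o=-R.T@t
    return (o+d*(z-o[2])/d[2])[:2]
def proj(n,X):
    c=C[n];p=c["camera_matrix"]@(c["R"]@np.array(X,float)+c["t"]);return p[:2]/p[2]
off={"top":(320,148),"side":(285,140)}
def cr(n,x,y,z): return ray(n,off[n][0]+(x+.5)/6-.5,off[n][1]+(y+.5)/6-.5,z)
def fit(L,W):
    L=np.array(L,float);W=np.array(W);a=L-L.mean(0);b=W-W.mean(0)
    th=np.arctan2((a[:,0]*b[:,1]-a[:,1]*b[:,0]).sum(),(a*b).sum())
    R=np.array([[np.cos(th),-np.sin(th)],[np.sin(th),np.cos(th)]]);t=W.mean(0)-R@L.mean(0)
    return th,t,W-(L@R.T+t)
E
python3 - <<'E'
from h import *
np.set_printoptions(precision=1,suppress=True)
T=[cr("top",*p,105) for p in[(391,76),(406,524),(138,525)]]
print(*T,[np.linalg.norm(T[i]-T[i+1]) for i in(0,1)]);r=fit([(61,107),(61,-107),(-61,-107)],T);print(r)
S=[cr("side",*p,105) for p in[(112,166),(478,215),(440,353)]]
print(*S,[np.linalg.norm(S[i]-S[i+1]) for i in(0,1)]);s=fit([(61,107),(61,-107),(-61,-107)],S);print(s)
def W(r,x,y): c,s_=np.cos(r[0]),np.sin(r[0]);return np.array([c*x-s_*y,s_*x+c*y])+r[1]
# details measured vs predicted
print("post top: top",cr("top",122,430,166),"side",cr("side",377,256,166),"pred",W(r,-70,-72),W(s,-70,-72))
print("rear lug top (top view)",cr("top",324,170,153),"side",cr("side",182,135,153),"pred",W(r,30,56),W(s,30,56))
print("hinge",W(r,-70,85))
print("rear tab side",cr("side",162,172,155),"pred",W(s,-10,56));print("front lug side",cr("side",203,215,153),"pred",W(s,-45,25))
print("front tab side",cr("side",274,232,155),"pred",W(s,-45,-15))
E
```

```text
[ 619.9 -306.5] [ 403.  -303.7] [ 405.1 -178.4] [np.float64(216.9472869447842), np.float64(125.25632735831985)]
(np.float64(-1.5874213784584583), array([ 512. , -243.1]), array([[ 1.9, -0.6],
       [-1. , -1.3],
       [-0.9,  1.9]]))
[ 613.  -301.9] [ 403.1 -304. ] [ 404.8 -177.9] [np.float64(209.92957701984508), np.float64(126.09183724550586)]
(np.float64(-1.5782899176838527), array([ 509.4, -241.2]), array([[-3. ,  1.1],
       [ 1.1, -2.6],
       [ 1.9,  1.5]]))
post top: top [ 440.9 -170. ] side [ 440.3 -172.6] pred [ 441.2 -171.9] [ 438.  -170.6]
rear lug top (top view) [ 562.1 -266.8] side [ 565.6 -273.3] pred [ 567.5 -274. ] [ 565.2 -271.6]
hinge [ 598.2 -174.5]
rear tab side [ 567.4 -233.9] pred [ 565.5 -231.6]
front lug side [ 538.  -203.6] pred [ 534.8 -196.4]
front tab side [ 498.2 -195. ] pred [ 494.8 -196.1]
```

```bash
python3 - <<'E'
from h import *
np.set_printoptions(precision=1,suppress=True)
for z in(0,150,300,400): print(z,"clamp tip",ray("top",200,172,z),"low edge",ray("top",160,180,z),"left",ray("top",110,180,z))
for z in (0,150,300,400): print(z,"side",ray("side",240,350,z),ray("side",247,190,z))
th,t=-1.583,np.array([510.7,-242.]);R=np.array([[np.cos(th),-np.sin(th)],[np.sin(th),np.cos(th)]])
from scipy.spatial.transform import Rotation as Ro
o=ctrl.get_obs();M=Ro.from_rotvec(o["orientation"]).as_matrix();print(M)
for n,p in dict(rear=(17,56),front=(-45,12),post=(-70,-72),hinge=(-70,85),post90=(-227,85)).items():
    w=t+R@p;print(n,w,"tool shift cm",M.T@(np.r_[w,126]-o["ee_pos"])/10)
for w in[(400,250,222),(420,-50,222)]: print(w,M.T@(np.array(w)-o["ee_pos"])/10)
E
```

```text
0 clamp tip [623.7 256.2] low edge [600.6 379.6] left [603.8 534.9]
150 clamp tip [584.  214.5] low edge [563.4 324.5] left [566.3 462.9]
300 clamp tip [544.3 172.8] low edge [526.2 269.4] left [528.7 391. ]
400 clamp tip [517.8 145. ] low edge [501.4 232.7] left [503.7 343. ]
0 side [609.3 346.7] [ 811.  -262.9]
150 side [561.1 433.2] [732.3 -84. ]
300 side [512.9 519.7] [653.5  94.8]
400 side [480.8 577.4] [601. 214.]
[[-0.9  0.4 -0. ]
 [ 0.4  0.9 -0. ]
 [-0.  -0.  -1. ]]
rear [ 566.5 -259.7] tool shift cm [-62.3 -63.6   9.7]
front [ 523.2 -197.1] tool shift cm [-55.8 -59.6   9.7]
post [ 439.6 -171.1] tool shift cm [-47.1 -60.6   9.7]
hinge [ 596.5 -173. ] tool shift cm [-61.6 -54.5   9.7]
post90 [598.5 -16.1] tool shift cm [-55.5 -40.    9.7]
(400, 250, 222) [-26.7 -23.6   0. ]
(420, -50, 222) [-40.5 -50.3   0.1]
```

```bash
python3 -m inch '[{"xyz":[-2,-2.2,-1],"spin":-2},{"xyz":[-5,-5.5,-2],"spin":-4},{"xyz":[-8,-9,-3],"spin":-6},{"xyz":[-11,-12.3,-3],"spin":-8},{"xyz":[-14,-15.5,-3],"spin":-10},{"xyz":[-17,-19,-3],"spin":-13},{"xyz":[-20,-22,-3],"spin":-15},{"xyz":[-23,-25.2,-3],"spin":-17},{"xyz":[-25,-28.5,-3],"spin":-19},{"xyz":[-27,-32,-3],"spin":-21},{"xyz":[-29,-35.3,-3],"spin":-23},{"xyz":[-31,-38.5,-3],"spin":-23},{"xyz":[-33,-42,-3],"spin":-23},{"xyz":[-35,-45,-3],"spin":-23},{"xyz":[-37,-48,-3],"spin":-23},{"xyz":[-39,-51,-3],"spin":-23},{"xyz":[-39,-51,-3],"spin":-23}]' 0
cat > d.py <<'E'
import sys;from h import *
from scipy.spatial.transform import Rotation as Ro
np.set_printoptions(precision=2,suppress=True)
th,t=-1.583,np.array([510.7,-242.]);R=np.array([[np.cos(th),-np.sin(th)],[np.sin(th),np.cos(th)]])
o=ctrl.get_obs();M=Ro.from_rotvec(o["orientation"]).as_matrix()
print("t",o["t"],"tcp",o["ee_pos"],"w",o["width"],"F",o["ft_force"],"q",o["qpos"],"ydir",np.degrees(np.arctan2(M[1,1],M[0,1])))
print("locker xy",R.T@(o["ee_pos"][:2]-t),"tool x,y in locker",R.T@M[:2,0],R.T@M[:2,1])
for n,p in dict(rear=(17,56),front=(-45,12),post=(-70,-72)).items(): print(n,M.T@(np.r_[t+R@p,126]-o["ee_pos"])/10)
E
python3 d.py
```

```text
t: 1.8
ee_pos: [403.8, -53.8, 252.7]
orientation: [-0.021, -3.141, 0.003]
ft_force: [-0.2, 0.6, -0.3]
width: 87.7
t 1.8 tcp [403.79 -53.77 252.7 ] w 87.74970531108043 F [-0.19  0.63 -0.27] q [-0.16  0.05  2.05 -0.    1.04 -1.72] ydir 89.22976855129428
locker xy [-186.91 -109.2 ] tool x,y in locker [-0. -1.] [-1.  0.]
rear [-16.55 -20.34  12.71]
front [-12.14 -14.15  12.7 ]
post [ -3.74 -11.66  12.69]
```

```bash
python3 -m inch '[{"xyz":[-2,-2.5,0]},{"xyz":[-5,-6,0]},{"xyz":[-8,-9.7,0]},{"xyz":[-11,-13.5,0]},{"xyz":[-14,-17,0]},{"xyz":[-16,-19.7,1]},{"xyz":[-16.5,-20.3,3]},{"xyz":[-16.5,-20.3,5.5]},{"xyz":[-16.5,-20.3,7]},{"xyz":[-16.5,-20.3,7]},{"xyz":[-16.5,-20.3,7]}]'
python3 d.py; python3 - <<'E'
from h import *
import cv2
a=cv2.resize(ctrl.get_image("side")[:,:,::-1][120:225,285:385],None,fx=6,fy=6,interpolation=3)[:600]
b=cv2.resize(ctrl.get_image("top")[:,:,::-1][148:248,325:358],None,fx=6,fy=6,interpolation=3)[:600]
cv2.imwrite("pics/p5.png",np.hstack([a,b]))
E
```

```text
t 1.8 tcp [403.79 -53.77 252.7 ] w 87.74970531108043 F [-0.19  0.63 -0.27] q [-0.16  0.05  2.05 -0.    1.04 -1.72] ydir 89.22976855129428
locker xy [-186.91 -109.2 ] tool x,y in locker [-0. -1.] [-1.  0.]
rear [-16.55 -20.34  12.71]
front [-12.14 -14.15  12.7 ]
post [ -3.74 -11.66  12.69]$[0]: bad value
```

View pics/p5.png

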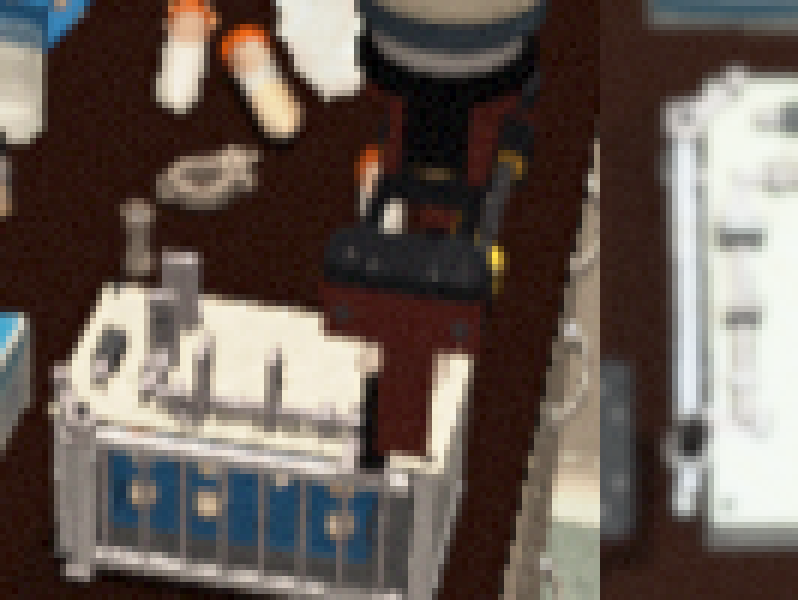

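The move was refused because its rows had no spin, so the picture shows the arm still short of the locker. I'll resend it with spin.

```bash
python3 -m inch '[{"xyz":[-2,-2.5,0],"spin":0},{"xyz":[-5,-6,0],"spin":0},{"xyz":[-8,-9.7,0],"spin":0},{"xyz":[-11,-13.5,0],"spin":0},{"xyz":[-14,-17,0],"spin":0},{"xyz":[-16,-19.7,1],"spin":0},{"xyz":[-16.5,-20.3,3],"spin":0},{"xyz":[-16.5,-20.3,5.5],"spin":0},{"xyz":[-16.5,-20.3,7],"spin":0},{"xyz":[-16.5,-20.3,7],"spin":0},{"xyz":[-16.5,-20.3,7],"spin":0}]'
python3 d.py; cat > pic.py <<'E'
from h import *
import cv2,sys
a=cv2.resize(ctrl.get_image("side")[:,:,::-1][125:225,285:385],None,fx=6,fy=6,interpolation=3)
cv2.imwrite(sys.argv[1],a)
E
python3 pic.py pics/p6.png
```

```text
t: 3.0
ee_pos: [565.7, -255.2, 182.7]
orientation: [-0.017, -3.14, 0.001]
ft_force: [-0.7, 0.6, -0.2]
width: 87.7
t 3.0 tcp [ 565.68 -255.21  182.7 ] w 87.65138618911439 F [-0.73  0.59 -0.18] q [-0.44  0.46  1.67 -0.    1.01 -2.  ] ydir 89.3922872113838
locker xy [12.54 55.13] tool x,y in locker [ 0. -1.] [-1. -0.]
rear [-0.09 -0.44  5.67]
front [4.3  5.76 5.67]
post [12.69  8.28  5.68]
```

View pics/p6.png

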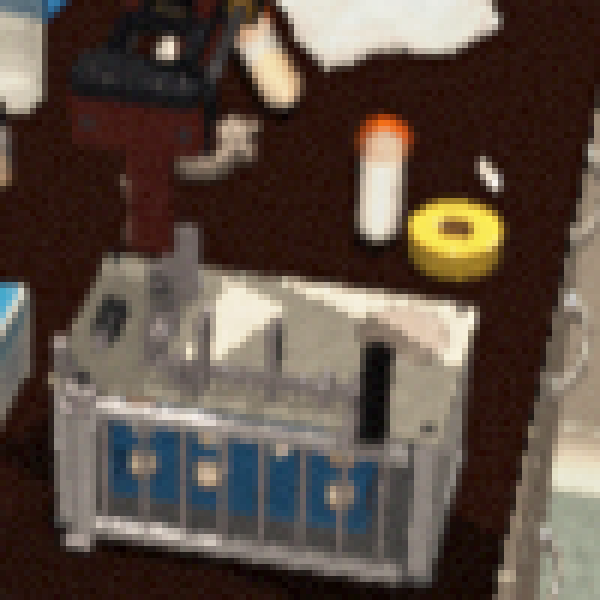

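The fingers hover over the rear catch, with the near fingertip at (150,250) beside the tab (165,270). Next is the descent and the squeeze.

```bash
python3 -m inch '[{"xyz":[0,-0.4,1],"spin":0},{"xyz":[-0.1,-0.4,2.5],"spin":0},{"xyz":[-0.1,-0.4,4],"spin":0},{"xyz":[-0.1,-0.4,5.2],"spin":0},{"xyz":[-0.1,-0.4,5.6],"spin":0},{"xyz":[-0.1,-0.4,5.6],"spin":0},{"xyz":[-0.1,-0.4,5.6],"spin":0}]'; python3 d.py
```

```text
t: 3.75
ee_pos: [567.2, -259.8, 127.5]
orientation: [-0.017, -3.141, 0.002]
ft_force: [0.7, -0.6, -0.5]
width: 87.9
t 3.75 tcp [ 567.22 -259.79  127.47] w 87.85752684120818 F [ 0.75 -0.62 -0.49] q [-0.45  0.54  1.69 -0.    0.91 -2.01] ydir 89.38090933312084
locker xy [17.1  56.73] tool x,y in locker [ 0. -1.] [-1. -0.]
rear [0.07 0.01 0.15]
front [4.46 6.22 0.14]
post [12.86  8.73  0.14]
```

```bash
python3 -m inch '[{"xyz":[0,0,0],"spin":0},{"xyz":[0,0,0],"spin":0},{"xyz":[0,0,0],"spin":0},{"xyz":[0,0,0],"spin":0},{"xyz":[0,0,0],"spin":0},{"xyz":[0,0,0],"spin":0},{"xyz":[0,0,0],"spin":0},{"xyz":[0,0,0],"spin":0},{"xyz":[0,0,0],"spin":0},{"xyz":[0,0,0],"spin":0}]' 1; python3 d.py
```

```text
t: 4.75
ee_pos: [567.3, -260.6, 127.6]
orientation: [0.017, 3.141, -0.004]
ft_force: [0.2, -3.9, 2.1]
width: 31.1
t 4.75 tcp [ 567.27 -260.63  127.6 ] w 31.07425452189762 F [ 0.18 -3.89  2.11] q [-0.45  0.54  1.69 -0.    0.91 -2.01] ydir 89.36685516787418
locker xy [17.94 56.79] tool x,y in locker [ 0. -1.] [-1. -0.]
rear [0.08 0.09 0.16]
front [4.47 6.3  0.14]
post [12.87  8.81  0.13]
```

```bash
python3 -m inch '[{"xyz":[0,0,0],"spin":0},{"xyz":[0,0,0],"spin":0},{"xyz":[0,0,0],"spin":0},{"xyz":[0,0,0],"spin":0},{"xyz":[0,0,0],"spin":0},{"xyz":[0,0,0],"spin":0},{"xyz":[0,0,0],"spin":0}]' 0; python3 -m inch '[{"xyz":[0,0,-1],"spin":0},{"xyz":[0,0,-3],"spin":0},{"xyz":[0,0,-5],"spin":0},{"xyz":[0,0,-6.5],"spin":0},{"xyz":[0.4,0.6,-7],"spin":8},{"xyz":[0.9,1.2,-7],"spin":16},{"xyz":[1.4,1.9,-7],"spin":24},{"xyz":[1.8,2.5,-7],"spin":32},{"xyz":[2.3,3.1,-7],"spin":40},{"xyz":[2.7,3.8,-7],"spin":48},{"xyz":[3.1,4.4,-7],"spin":56},{"xyz":[3.5,5,-7],"spin":64},{"xyz":[4,5.6,-7],"spin":72},{"xyz":[4.4,6.2,-7],"spin":80},{"xyz":[4.4,6.2,-7],"spin":88},{"xyz":[4.4,6.2,-7],"spin":90},{"xyz":[4.4,6.2,-7],"spin":90},{"xyz":[4.4,6.2,-7],"spin":90}]'; python3 d.py;python3 pic.py pics/p7.png
```

```text
t: 5.45
ee_pos: [567.3, -260.6, 127.6]
orientation: [0.017, 3.141, -0.004]
ft_force: [-0.2, 0.3, -0.4]
width: 83.2
t: 7.25
ee_pos: [524.1, -198.0, 197.9]
orientation: [2.231, 2.209, -0.002]
ft_force: [-0.4, 0.2, -0.3]
width: 87.9
t 7.25 tcp [ 524.05 -198.    197.86] w 87.85981778374374 F [-0.35  0.24 -0.3 ] q [-0.38  0.36  1.8  -0.    0.98 -0.37] ydir -0.5598963458674145
locker xy [-44.16  12.82] tool x,y in locker [-1. -0.] [-0.  1.]
rear [-6.11  4.3   7.21]
front [ 0.1  -0.09  7.19]
post [ 2.62 -8.48  7.17]
```

View pics/p7.png

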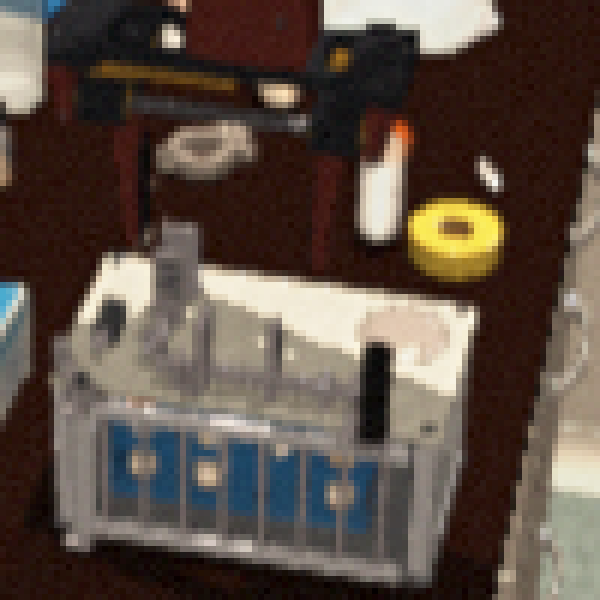

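The rear tab now stands close to its lug (175,270), and the fingers straddle the front catch. Next: descend and squeeze.

```bash
python3 -m inch '[{"xyz":[0.1,-0.1,1.5],"spin":0},{"xyz":[0.1,-0.1,3],"spin":0},{"xyz":[0.1,-0.1,4.5],"spin":0},{"xyz":[0.1,-0.1,6],"spin":0},{"xyz":[0.1,-0.1,6.8],"spin":0},{"xyz":[0.1,-0.1,7],"spin":0},{"xyz":[0.1,-0.1,7],"spin":0},{"xyz":[0.1,-0.1,7],"spin":0}]' && python3 d.py
```

```text
t: 8.1
ee_pos: [523.5, -197.3, 128.3]
orientation: [2.23, 2.208, -0.002]
ft_force: [-1.2, 0.3, 0.2]
width: 87.4
t 8.1 tcp [ 523.49 -197.34  128.34] w 87.39408832771244 F [-1.16  0.3   0.21] q [-0.38  0.46  1.84 -0.    0.84 -0.37] ydir -0.5618483059924239
locker xy [-44.81  12.24] tool x,y in locker [-1. -0.] [-0.  1.]
rear [-6.19  4.36  0.26]
front [ 0.02 -0.02  0.23]
post [ 2.54 -8.42  0.21]
```

```bash
python3 -m inch '[{"xyz":[0,0,0],"spin":0},{"xyz":[0,0,0],"spin":0},{"xyz":[0,0,0],"spin":0},{"xyz":[0,0,0],"spin":0},{"xyz":[0,0,0],"spin":0},{"xyz":[0,0,0],"spin":0},{"xyz":[0,0,0],"spin":0},{"xyz":[0,0,0],"spin":0},{"xyz":[0,0,0],"spin":0},{"xyz":[0,0,0],"spin":0}]' 1; python3 d.py
```

```text
t: 9.1
ee_pos: [523.9, -197.3, 128.3]
orientation: [2.23, 2.208, -0.001]
ft_force: [1.5, 0.2, -2.3]
width: 31.1
t 9.1 tcp [ 523.94 -197.3   128.26] w 31.09641031002739 F [ 1.53  0.16 -2.3 ] q [-0.38  0.46  1.84 -0.    0.84 -0.37] ydir -0.570382247469024
locker xy [-44.85  12.7 ] tool x,y in locker [-1. -0.] [-0.  1.]
rear [-6.19  4.32  0.25]
front [ 0.02 -0.07  0.23]
post [ 2.53 -8.46  0.2 ]
```

```bash
python3 -m inch '[{"xyz":[0,0,0],"spin":0},{"xyz":[0,0,0],"spin":0},{"xyz":[0,0,0],"spin":0},{"xyz":[0,0,0],"spin":0},{"xyz":[0,0,0],"spin":0},{"xyz":[0,0,0],"spin":0}]' 0.2; python3 -m inch '[{"xyz":[0,0,-1],"spin":0},{"xyz":[0,0,-3],"spin":0},{"xyz":[0,0,-5],"spin":0},{"xyz":[0,0,-6.5],"spin":0},{"xyz":[0.2,-0.8,-7],"spin":-8},{"xyz":[0.5,-1.7,-7],"spin":-16},{"xyz":[0.7,-2.5,-7],"spin":-24},{"xyz":[1,-3.3,-7],"spin":-32},{"xyz":[1.2,-4.2,-7],"spin":-40},{"xyz":[1.4,-5,-7],"spin":-48},{"xyz":[1.7,-5.8,-7],"spin":-56},{"xyz":[2,-6.7,-7],"spin":-64},{"xyz":[2.2,-7.5,-7],"spin":-72},{"xyz":[2.4,-8.4,-7],"spin":-80},{"xyz":[2.4,-8.4,-7],"spin":-88},{"xyz":[2.4,-8.4,-7],"spin":-90},{"xyz":[2.4,-8.4,-7],"spin":-90},{"xyz":[2.4,-8.4,-7],"spin":-90}]' 0.4; python3 d.py;python3 pic.py pics/p8.png
```

```text
t: 9.7
ee_pos: [524.0, -197.3, 128.3]
orientation: [2.23, 2.208, -0.001]
ft_force: [1.0, -0.5, 0.3]
width: 70.2
t: 11.5
ee_pos: [440.2, -172.4, 198.5]
orientation: [0.017, 3.139, -0.005]
ft_force: [-0.2, -0.1, 0.3]
width: 52.8
t 11.5 tcp [ 440.25 -172.37  198.52] w 52.800614087578055 F [-0.23 -0.08  0.27] q [-0.4   0.23  1.98 -0.    0.93 -1.96] ydir 89.36097568494904
locker xy [-68.76 -71.3 ] tool x,y in locker [ 0. -1.] [-1. -0.]
rear [-12.7   -8.57   7.32]
front [-8.31 -2.36  7.28]
post [0.09 0.15 7.25]
```

View pics/p8.png

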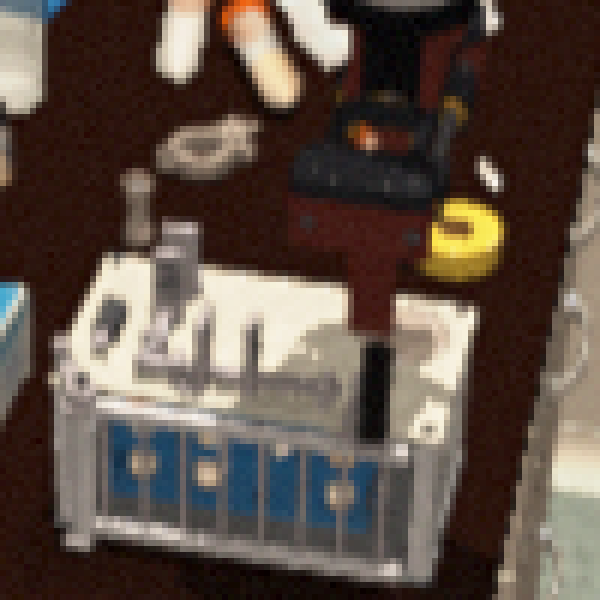

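Both catches show squeezed (front tab moved to (252,355)), and the gripper is lined up above the post.

```bash
python3 -m inch '[{"xyz":[0,0.1,1.5],"spin":0},{"xyz":[0,0.1,3],"spin":0},{"xyz":[0,0.1,4.5],"spin":0},{"xyz":[0,0.1,6],"spin":0},{"xyz":[0,0.1,6.8],"spin":0},{"xyz":[0,0.1,7],"spin":0},{"xyz":[0,0.1,7],"spin":0}]' && python3 -m inch '[{"xyz":[0,0,0],"spin":0},{"xyz":[0,0,0],"spin":0},{"xyz":[0,0,0],"spin":0},{"xyz":[0,0,0],"spin":0},{"xyz":[0,0,0],"spin":0},{"xyz":[0,0,0],"spin":0},{"xyz":[0,0,0],"spin":0},{"xyz":[0,0,0],"spin":0}]' 1; python3 d.py; python3 - <<'E'
from h import *
from scipy.spatial.transform import Rotation as Ro
# arc: tool axes ~ tool x=-locker y, tool y=-locker x ; radius 157, gate angle a
for d in range(0,94,6):
    a=np.radians(d); print(d, "x %.1f y %.1f"%(-15.7*(1-np.cos(a)),15.7*np.sin(a)))
E
```

```text
t: 12.25
ee_pos: [440.5, -171.6, 128.5]
orientation: [0.018, 3.139, -0.005]
ft_force: [0.0, 1.0, 0.1]
width: 52.7
t: 13.05
ee_pos: [440.6, -171.6, 128.6]
orientation: [0.018, 3.139, -0.005]
ft_force: [-1.5, 0.4, 3.4]
width: 15.7
t 13.05 tcp [ 440.58 -171.62  128.59] w 15.693395494504617 F [-1.48  0.36  3.41] q [-0.4   0.35  2.03 -0.    0.76 -1.95] ydir 89.35187167459169
locker xy [-69.52 -70.97] tool x,y in locker [ 0. -1.] [-1. -0.]
rear [-12.69  -8.66   0.32]
front [-8.29 -2.46  0.29]
post [0.1  0.05 0.26]
0 x -0.0 y 0.0
6 x -0.1 y 1.6
12 x -0.3 y 3.3
18 x -0.8 y 4.9
24 x -1.4 y 6.4
30 x -2.1 y 7.8
36 x -3.0 y 9.2
42 x -4.0 y 10.5
48 x -5.2 y 11.7
54 x -6.5 y 12.7
60 x -7.8 y 13.6
66 x -9.3 y 14.3
72 x -10.8 y 14.9
78 x -12.4 y 15.4
84 x -14.1 y 15.6
90 x -15.7 y 15.7
```

Post held (width 15.7 mm, expected 16). Swinging the gate along its arc, with the tool turning along.

```bash
python3 -m inch '[{"xyz":[0,0.8,0],"spin":3},{"xyz":[-0.1,1.6,0],"spin":6},{"xyz":[-0.2,2.5,0],"spin":9},{"xyz":[-0.3,3.3,0],"spin":12},{"xyz":[-0.5,4.1,0],"spin":15},{"xyz":[-0.8,4.9,0],"spin":18},{"xyz":[-1.1,5.6,0],"spin":21},{"xyz":[-1.4,6.4,0],"spin":24},{"xyz":[-1.7,7.1,0],"spin":27},{"xyz":[-2.1,7.8,0],"spin":30},{"xyz":[-2.1,7.8,0],"spin":30}]'; cat >> d.py <<'E'
v=R.T@(o["ee_pos"][:2]-t)-[-69.5,86];print("gate angle est",np.degrees(np.arctan2(-v[0],-v[1])),"radius",np.linalg.norm(v))
u=[np.sin(np.arctan2(-v[0],-v[1]))];M2=M[:2].T
def rem(deg):
    a=np.radians(deg);p=t+R@(np.array([-69.5,86])+157*np.array([-np.sin(a),-np.cos(a)]));return M.T@np.r_[p-o["ee_pos"][:2],0]/10
for dg in range(36,97,6): print(dg,rem(dg)[:2].round(1))
E
python3 d.py
```

```text
t: 14.15
ee_pos: [462.7, -93.5, 128.6]
orientation: [0.829, 3.027, -0.004]
ft_force: [-1.9, -0.7, 5.1]
width: 15.4
t 14.15 tcp [462.68 -93.5  128.58] w 15.420307357452357 F [-1.85 -0.71  5.07] q [-0.22  0.35  2.03 -0.    0.76 -1.26] ydir 59.364834318414225
locker xy [-147.9   -49.83] tool x,y in locker [-0.5  -0.87] [-0.87  0.5 ]
rear [-17.4   -9.01   0.34]
front [-10.49  -5.83   0.31]
post [-1.97 -7.86  0.28]
gate angle est 29.993968604078415 radius 156.83358387354932
36 [-0.1  1.6]
42 [-0.3  3.3]
48 [-0.8  4.9]
54 [-1.3  6.4]
60 [-2.1  7.8]
66 [-3.   9.2]
72 [-4.  10.5]
78 [-5.2 11.7]
84 [-6.5 12.7]
90 [-7.8 13.6]
96 [-9.3 14.3]
```

```bash
python3 -m inch '[{"xyz":[0,0.8,0],"spin":3},{"xyz":[-0.1,1.6,0],"spin":6},{"xyz":[-0.2,2.5,0],"spin":9},{"xyz":[-0.3,3.3,0],"spin":12},{"xyz":[-0.5,4.1,0],"spin":15},{"xyz":[-0.8,4.9,0],"spin":18},{"xyz":[-1.1,5.6,0],"spin":21},{"xyz":[-1.4,6.4,0],"spin":24},{"xyz":[-1.7,7.1,0],"spin":27},{"xyz":[-2.1,7.8,0],"spin":30},{"xyz":[-2.1,7.8,0],"spin":30}]'; python3 d.py
```

```text
t: 15.25
ee_pos: [521.0, -37.0, 128.6]
orientation: [1.582, 2.709, -0.002]
ft_force: [-1.0, -1.2, 5.1]
width: 15.6
t 15.25 tcp [521.01 -37.   128.59] w 15.583417031885363 F [-1.   -1.25  5.12] q [-0.09  0.41  1.92 -0.    0.81 -0.6 ] ydir 29.42784514307473
locker xy [-205.11    7.81] tool x,y in locker [-0.86 -0.5 ] [-0.5   0.86]
rear [-21.63  -6.98   0.34]
front [-14.06  -7.67   0.31]
post [ -7.68 -13.68   0.27]
gate angle est 60.03190418280434 radius 156.5395876800628
36 [-1.3 -6.4]
42 [-0.7 -4.9]
48 [-0.3 -3.3]
54 [-0.  -1.6]
60 [ 0. -0.]
66 [-0.   1.6]
72 [-0.3  3.3]
78 [-0.7  4.8]
84 [-1.3  6.4]
90 [-2.1  7.8]
96 [-3.   9.2]
```

```bash
python3 -m inch '[{"xyz":[0,0.8,0],"spin":3},{"xyz":[0,1.6,0],"spin":6},{"xyz":[-0.1,2.5,0],"spin":9},{"xyz":[-0.3,3.3,0],"spin":12},{"xyz":[-0.5,4.1,0],"spin":15},{"xyz":[-0.7,4.8,0],"spin":18},{"xyz":[-1,5.6,0],"spin":21},{"xyz":[-1.3,6.4,0],"spin":24},{"xyz":[-1.7,7.1,0],"spin":27},{"xyz":[-2,7.6,0],"spin":29},{"xyz":[-2,7.6,0],"spin":29},{"xyz":[-2,7.6,0],"spin":29},{"xyz":[-2,7.6,0],"spin":29}]'; python3 d.py; python3 - <<'E'
from h import *
import cv2
a=cv2.resize(ctrl.get_image("side")[:,:,::-1][100:230,265:395],None,fx=4,fy=4,interpolation=3)
b=cv2.resize(ctrl.get_image("top")[:,:,::-1][120:250,270:340+60],None,fx=2,fy=4,interpolation=3)
cv2.imwrite("pics/p9.png",np.hstack([a,b]))
E
```

```text
t: 16.55
ee_pos: [596.4, -17.3, 128.6]
orientation: [2.209, 2.228, -0.001]
ft_force: [-1.3, -1.4, 1.7]
width: 15.4
t 16.55 tcp [596.41 -17.32 128.64] w 15.382344302465306 F [-1.34 -1.41  1.65] q [-0.05  0.5   1.76 -0.    0.88 -0.05] ydir 0.5123287720923062
locker xy [-225.71   82.96] tool x,y in locker [-1.   -0.02] [-0.02  1.  ]
rear [-24.21  -3.21   0.34]
front [-17.92  -7.48   0.3 ]
post [-15.24 -15.82   0.27]
gate angle est 88.88525185194986 radius 156.23855887734408
36 [ -6.1 -12.5]
42 [ -4.9 -11.5]
48 [ -3.7 -10.3]
54 [-2.7 -9. ]
60 [-1.9 -7.6]
66 [-1.1 -6.1]
72 [-0.6 -4.6]
78 [-0.2 -3. ]
84 [ 0.  -1.3]
90 [0.1 0.3]
96 [-0.   1.9]
```

View pics/p9.png

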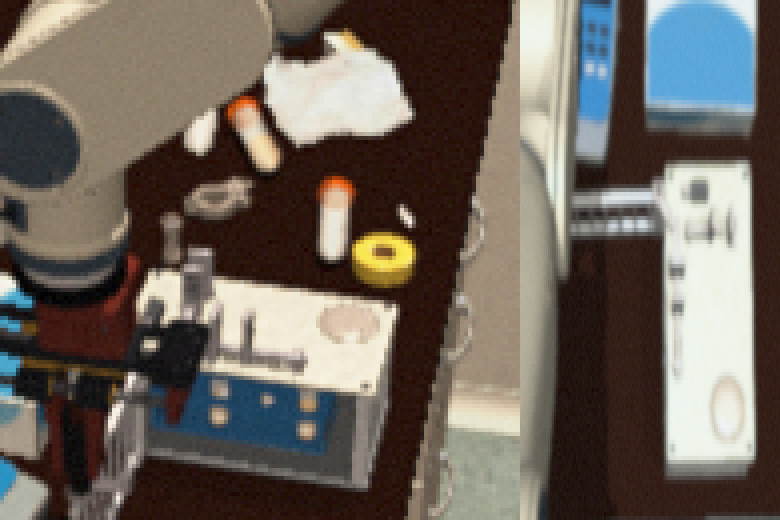

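The gate stands square to the front in the top view, from hinge (665,205) out to (575,215), with the post between the fingers. The disc and rack are still in place. Handing in.

```bash
python3 -c "
from workcell import ctrl
print(ctrl.close_job())"
```

```text
the job is handed in; nothing more can be done
None
```

The locker is open and the job is handed in, with the gripper still holding the post; no verdict was reported. I squeezed the rear catch first, then the front catch, and swung the gate out past its detent.

- **Catches:** the fingers stopped at 31.1 mm on each (about 32 mm is fully squeezed), and the pictures showed each tab moved in towards its lug.
- **Gate:** the last estimate from the arm's position was about 89° open, and the top view showed it square to the front. The finger opening on the 16 mm post read 15.4 mm.
- **Surroundings:** the rack, the disc on the roof, the tape and the loose tubes looked undisturbed in the last picture. I did not check the beaker and blue cap again; the arm passed on their side of the table early on.
- **Limits:** the force readings at the end of each move were at most about 5 N, and the clock read about 17 s of the 54 s allowed.

One move was refused because its rows had no spin value; the arm did not move, and I sent it again. No check failed. The measured roof corners agreed with the given sizes to about 3 mm.

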